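# Start the purge filter on a particle counter's inlet

## Task

Fit the purge filter - the ribbed white cap with the steel hose stem on top - to the threaded inlet on the white counter in front of you: lift it out of the tray by its stem, stand it on the inlet and let go. The stem only swivels, so take the filter again by its ribbed rim, turn it backwards (counter-clockwise from above) until the thread clicks and it drops, then forwards (clockwise) until it is fully home, and let go. Leave the other two fittings undisturbed in the tray.

Things in the scene. Friction and masses are not known exactly. Their poses are not given: they have to be found in the camera images.
- filter: Purge filter, loose, 0.1 to 0.2 kg: round ribbed white plastic cap, 54 mm in diameter, 33 mm high, open below, with an upright steel hose stem on top. Origin: centre of the underside; z is its axis, up. Hidden inside, 2 mm above the underside, are three lugs 120 degrees apart (one along its own +x), reaching in to 16 mm from the axis.
- stem (a point): Grip point on the filter's hose stem, on its axis, 55 mm above the filter's origin (fingertips 20 mm lower would just clear the cap's top). Stem: 14 mm in diameter, from 33 to 63 mm above the filter's origin. It swivels freely on the cap: it lifts the filter but cannot turn it.
- rim (a point): Point on the filter's axis 20 mm above its origin: the height at which to grip its ribbed rim, 54 mm across in any direction, to turn it; the stem then stands up between the fingers, to 43 mm above this point. A gripped filter does not fall by itself: press down lightly (3 to 6 N) while turning back, follow it down while turning forwards.
- inlet (a point): Axis of the threaded inlet, a steel neck 40 mm wide on the counter's deck, at its flat top face (28 mm above the deck). A nose 30 mm wide, tapering to 18, rises 10 mm above. A filter stood on it usually rests with its lugs on this face, origin 2 mm below this point (up to 2 mm above if a lug perches on a tooth); turned clockwise from there it jams on the teeth within a quarter turn.
- clicked (a point): On the inlet's axis, 11.5 mm below the top face: where the filter's origin lies once the lugs have dropped through the face's notches, a 9.5 mm drop, after 0 to 1.7 rad counter-clockwise (now and then at once when put down). A stop then blocks turning further back; torque held against it pins the lugs, so ease off to let it drop. Notches: 0, 120, 240 degrees from this point's +x.
- home (a point): On the inlet's axis, 15 mm below the top face: where the filter's origin lies when fully home. Right-handed thread: from the back stop, clockwise, the filter sinks 3.5 mm between about 12 and 60 degrees of turn, then sits level; hard stop at about 90 degrees. 70 to 85 degrees is a good turn.
- counter: The white particle counter that bears the inlet, fixed: 240 mm along its x, 200 mm along its y, flat deck 110 mm above the bench, blue screen panel on its -x face. Origin: centre of its underside. The inlet's axis is at x = -30 mm, y = +30 mm.
- tray: Aluminium tray, fixed, 72 mm along its x, 206 mm along its y, walls 34 mm high. Origin: centre of its underside. Three square pockets in a row along its y, 67 mm apart, about 62 mm wide, floor 5 mm up, hold the filter and two other fittings in any order. The rim is too near the walls to be taken there; close the fingers on the stem along the tray's x, where no neighbour stands.
- blank: Blanking cap, loose: like the filter's cap, 54 mm in diameter and 33 mm high, but without a stem. Origin: centre of the underside. Stays in its pocket.
- horn: Steel sampling horn, loose, 42 mm in diameter and 63 mm high, waisted, wide mouth upward. Origin: centre of the underside. Stays in its pocket.
Not all that is in view belongs to the job. Leave any blue or brown look-alike of the filter alone.

How it is judged:
By the outcome, as a careful person would: the job done as asked, in the order asked, and still so for the second after the job is handed in, with the robot touching nothing.
It also fails if it takes over 51 s, if anything falls off the work surface, if the arm or the gripper's body presses on something with over 40 N, if the wrist force passes 120 N, or if a joint passes its speed limit or range.

## Robot

A 6-joint arm with a two-finger parallel gripper is mounted at the origin on the work surface. World frame = base frame: x ahead of the robot, y to its left, z up, the work surface at z = 0. Lengths are in m, angles in rad, forces in N, time in s.
With the tool pointing down it reaches from about 0.4 to 0.825 m from the base axis. Payload 7 kg.
Tool frame: the origin (TCP) lies on the centre line of the jaws, within the pads' length; the fingertips stand arm.tip_reach ahead of it and the grasp point (between the pads) lies 5 mm behind it (arm.tip_reach is the distance from the TCP to the fingertips, in m); z points along the fingers, y is the line along which they close (so a half turn about z gives the same grasp; the last joint's range is limited). The gripper opens to 88 mm and grips with 3 to 60 N. Pads are 19 mm wide; open, the fingers measure 130 mm over their backs; the gripper's body (78 mm by 193 mm) begins 47 mm behind the grasp point.
Start: joints at [1.514, 0.359, 0.012, 0, -1.224, -0.288], TCP at [0.228, 0.635, 0.206] pointing down, gripper open.
Joint ranges: [-3.07, 3.07], [-1.43, 2.12], [-1.02, 1.25], [-3.03, 1.67], [-3.05, -0], [-3.03, 3.03]. Speed limits (rad/s): [2.39, 2.39, 3.01, 3.14, 3.14, 3.14].

## Interface

Orientations are given as [roll, pitch, yaw] about the fixed x, y, z axes, in that order (R = Rz(yaw) Ry(pitch) Rx(roll)).
In Python, from station import status, optics, order, arm gives the robot as it stands. The module is installed in compiled form; this text tells all that it offers.
- The arm moves only by the shell command python3 -m jog 'ROWS' [FORCE]. ROWS is JSON, a list of rows, each a list of 3 entries, a list of its own where there are three numbers: the gripper command: -1 is shut, 1 is fully open, values between are in proportion, then the shift along the tool's x, y, z in mm, then the turn about the tool's z in rad. A call has 1 to 20 rows; each row is the pose to reach, as a shift and turn from the pose commanded when the call began, along the tool's axes at that moment; what a row does not reach only later rows make up. A row lasts 1/8 s, in which the tool goes at most 62.5 mm and 10.7 degrees, less where a joint would pass 70% of its speed; a pose out of reach is approached as far as the arm can. A call with a gripper value outside its range is refused whole. The fingers move at their own pace and stop on an object; FORCE is the grip in N (left out, the last holds). Time passes only in rows, so rows that repeat a pose let the fingers close. It gives the time, the measured TCP pose, the force, the opening and the grip force at its end, in the units of the state.
- status.get_state(): the state, without advancing time (a new reading comes with each control period).
- optics.grab_frame(name): name is "scene" or "top" or "wrist"; returns a dict with "color" (400x640x3 uint8, red, green, blue), "mtx" (3x3 intrinsics, pixels), "cam_to_world" (4x4, takes a point from camera to world coordinates). Camera axes: x right, y down, z forward; pixel columns grow to the right and rows downward; lengths in m; the calibration is good to about 2 mm. The wrist camera is an equidistant fisheye: a pixel r from the principal point sees the ray r / f radians off the axis. A picture is of the moment at which its call begins. There is no depth.
- order.job_done(): hands the job in; it is judged then, once.
The state is a dict: "t": time; "q": joint angles; "qd": joint speeds; "joint_efforts": joint torques, N m; "eef_pos": TCP position; "ee_rot": TCP orientation; "force": force on the tool from outside, world axes, zero at the start; "moment": the same for the moment, N m; "width": finger opening in m; "gripper_force": force on a finger pad.
Only numpy, scipy, OpenCV 4.12 (cv2) and the standard library are available. Lean on these libraries where they do the work, as an engineer would, in place of code of your own. Each camera call takes 0.05 s, during which the arm holds its last target. There are 200 camera calls.

## Working session

There is one attempt and no reset: what is moved stays moved. The work goes in short steps, Python scripts to look and compute and a shell command to move; the robot and the scene stay as the last step left them, time stands still between calls to the robot, and variables do not carry over. Pictures are saved under pics/ and viewed, at most 10 in all, crops included, and the job is handed in when it is done.

```bash
mkdir -p pics
python3 - <<'E'
from station import status, optics, order, arm
import cv2,numpy as np
s=status.get_state()
print({k:np.round(v,3).tolist() for k,v in s.items()}, arm.tip_reach)
for n in ("scene","top"):
    f=optics.grab_frame(n); cv2.imwrite(f"pics/{n}0.png",f["color"][:,:,::-1]); np.savez(f"pics/{n}0.npz",**f)
    print(n,np.round(f["mtx"],1).tolist(),np.round(f["cam_to_world"],3).tolist())
E
```

```text
{'t': 0.0, 'q': [1.514, 0.359, 0.011, -0.0, -1.224, -0.288], 'qd': [-0.001, -0.0, 0.0, -0.0, -0.0, -0.001], 'joint_efforts': [-0.001, -58.272, 29.305, 6.997, 0.007, -0.0], 'eef_pos': [0.228, 0.635, 0.205], 'ee_rot': [3.14, -0.0, -0.345], 'force': [-0.493, 0.361, 0.63], 'moment': [-0.006, 0.033, 0.018], 'gripper_force': 0.0, 'width': 0.087} 0.014
scene [[362.5, 0.0, 318.7], [0.0, 362.5, 197.9], [0.0, 0.0, 1.0]] [[0.723, 0.497, -0.479, 0.793], [0.691, -0.507, 0.516, -0.29], [0.014, -0.704, -0.71, 0.594], [0.0, 0.0, 0.0, 1.0]]
top [[385.5, 0.0, 316.1], [0.0, 385.5, 193.7], [0.0, 0.0, 1.0]] [[-0.004, -0.998, 0.067, 0.429], [-1.0, 0.006, 0.021, 0.041], [-0.022, -0.067, -0.998, 0.954], [0.0, 0.0, 0.0, 1.0]]
```

View pics/top0.png

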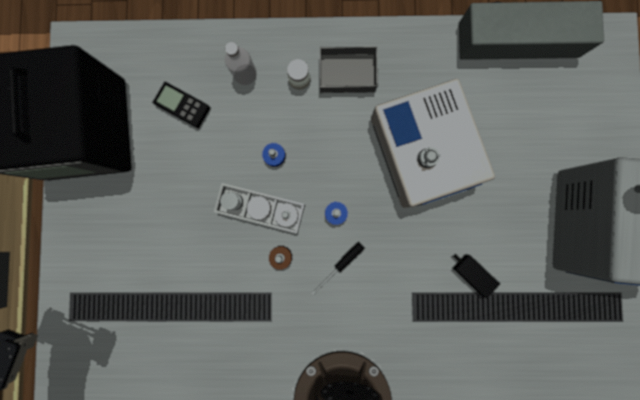

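View pics/scene0.png

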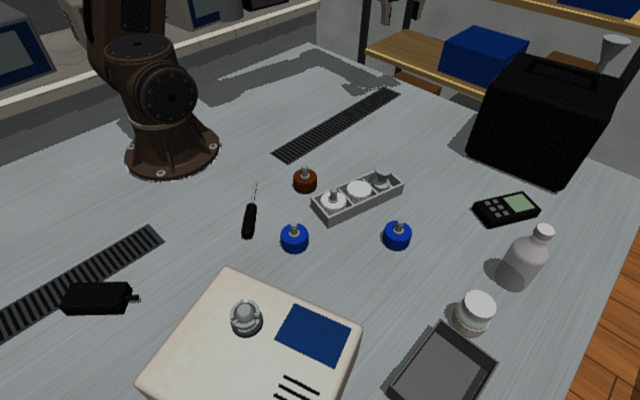

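The top view shows the tray around (260,209) with the filter in its right pocket at (286,215). The inlet is on the counter at (428,157). The scene view shows the filter stem at about (335,195) and the inlet at about (246,316). I'll enlarge these areas.

Run:
```python
import cv2,numpy as np
t=cv2.imread("pics/top0.png");s=cv2.imread("pics/scene0.png")
def c(im,x,y,w,h,W,H): return cv2.resize(im[y:y+h,x:x+w],(W,H),interpolation=cv2.INTER_CUBIC)
a=np.hstack([c(t,210,175,100,75,400,300),c(t,400,130,50,37,400,300)])
b=np.hstack([c(s,305,165,100,75,400,300),c(s,220,290,50,37,400,300)])
cv2.imwrite("pics/crops.png",np.vstack([a,b]))
```

```text
(no output)
```

View pics/crops.png

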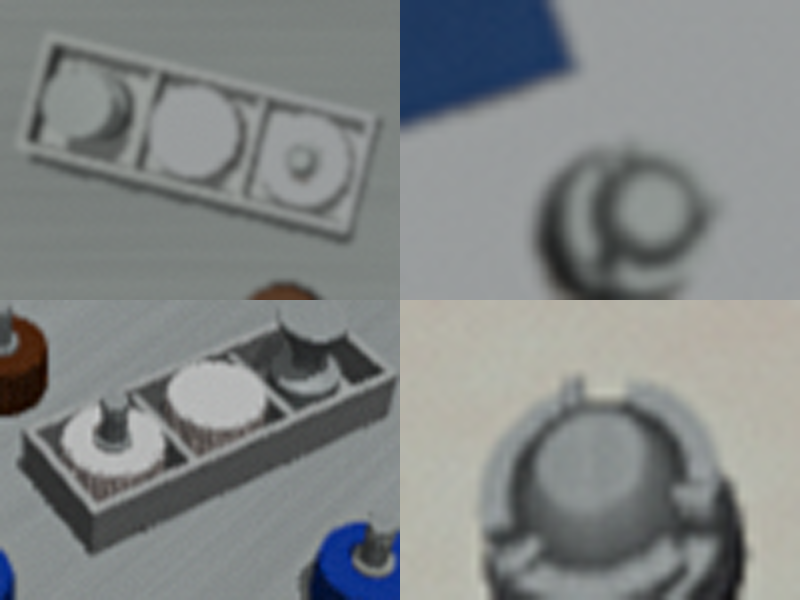

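Read from the crops:
- **Top view:** stem top (285,215.3). Tray corners (222,183), (305,204.5), (297.5,235.5) and (214.5,212.5). Nose top (431.8,155.6).
- **Scene view:** stem top (333.8,190). Nose top (244,308.6).

```bash
cat > h.py <<'E'
import numpy as np
from scipy.spatial.transform import Rotation as R
def ray(f,u,v):
    K=f["mtx"];T=f["cam_to_world"];d=T[:3,:3]@np.linalg.solve(K,[u,v,1]);return T[:3,3],d
def onz(f,u,v,z):
    o,d=ray(f,u,v);return o+d*(z-o[2])/d[2]
def tri(*rs):
    A=sum(np.eye(3)-np.outer(d,d)/(d@d) for o,d in rs);b=sum((np.eye(3)-np.outer(d,d)/(d@d))@o for o,d in rs);return np.linalg.solve(A,b)
def tool(s,p):  # shift from TCP at s to world p, in tool axes, mm
    return (R.from_euler('xyz',s["ee_rot"]).as_matrix().T@(np.array(p)-s["eef_pos"])*1000).round(1)
E
python3 - <<'E'
from h import *
from station import status
t=np.load("pics/top0.npz");s=np.load("pics/scene0.npz")
for n,a,b,z in (("stem",(285,215.3),(333.8,190),.068),("nose",(431.8,155.6),(244,308.6),.148)):
    print(n,onz(t,*a,z).round(4),onz(s,*b,z).round(4),tri(ray(t,*a),ray(s,*b)).round(4))
c=np.array([onz(t,*p,.034) for p in ((222,183),(305,204.5),(297.5,235.5),(214.5,212.5))]);print(c.round(3),c.mean(0))
d=c[0]-c[1]+c[3]-c[2];print("tray y dir",np.degrees(np.arctan2(d[1],d[0])))
st=status.get_state();print(tool(st,[0,0,0]))
E
```

```text
stem [0.4394 0.1313 0.068 ] [0.4447 0.1312 0.068 ] [0.4408 0.133  0.064 ]
nose [ 0.562 -0.185  0.148] [ 0.5642 -0.1845  0.148 ] [ 0.5628 -0.1847  0.1464]
[[0.518 0.287 0.034]
 [0.465 0.087 0.034]
 [0.392 0.105 0.034]
 [0.447 0.304 0.034]] [0.45557176 0.19574369 0.034     ]
tray y dir 74.81795659873829
[  0.  674.2 206.2]
```

Run:
```python
from h import *
from station import status
t=np.load("pics/top0.npz")
print("brown",onz(t,280,256,.06).round(3))
print(tool(status.get_state(),[.441,.1315,.130]))
```

```text
brown [0.346 0.144 0.06 ]
[370.6 401.6  75.9]
```

```bash
python3 -m jog '[[0,[370,400,0],1.49],[0,[370,400,0],1.49],[0,[370,400,0],1.49],[0,[370,400,0],1.49],[0,[370,400,0],1.49],[0,[370,400,0],1.49],[0,[370,400,0],1.49],[0,[370,400,0],1.49],[0,[370,400,0],1.49],[0,[370,400,0],1.49],[0,[370,401,60],1.49],[0,[370,401,76],1.49],[0,[370,401,76],1.49],[0,[370,401,76],1.49]]' 25
python3 - <<'E'
from station import status, optics
import cv2,numpy as np
s=status.get_state();print({k:np.round(s[k],3).tolist() for k in("t","q","eef_pos","ee_rot","width")})
f=optics.grab_frame("wrist");np.savez("pics/w1.npz",**f);cv2.imwrite("pics/w1.png",f["color"][:,:,::-1]);print(f["mtx"].round(1).tolist(),f["cam_to_world"].round(3).tolist())
E
```

```text
t: 1.85
eef_pos: [0.4414, 0.1336, 0.131]
ee_rot: [-3.141, 0.001, -1.834]
force: [-0.4, 1.0, 0.3]
width: 0.0438
gripper_force: 0.0
{'t': 1.85, 'q': [0.723, 0.069, -0.551, 0.0, -0.949, -0.986], 'eef_pos': [0.441, 0.134, 0.131], 'ee_rot': [-3.141, 0.001, -1.834], 'width': 0.044}
[[309.7, 0.0, 320.4], [0.0, 309.7, 197.7], [0.0, 0.0, 1.0]] [[-0.966, 0.247, 0.079, 0.419], [0.26, 0.922, 0.288, 0.055], [-0.001, 0.298, -0.954, 0.309], [0.0, 0.0, 0.0, 1.0]]
```

View pics/w1.png

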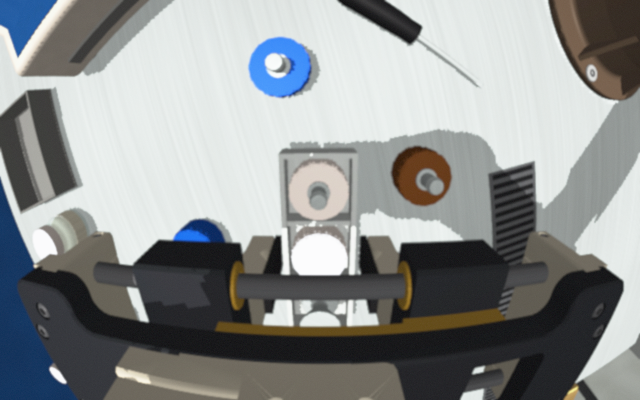

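The wrist view shows the filter cap around (320,190). The stem leans down the image to about (318,200), centred between the fingers at x≈318. I'll project the estimate and crop that area.

```bash
cat >> h.py <<'E'
def wproj(f,p):
    T=f["cam_to_world"];K=f["mtx"];c=T[:3,:3].T@(np.array(p)-T[:3,3]);th=np.arctan2(np.hypot(c[0],c[1]),c[2]);n=c[:2]/np.hypot(*c[:2])
    return np.array([K[0,2],K[1,2]])+K[0,0]*th*n
def wonz(f,u,v,z):
    T=f["cam_to_world"];K=f["mtx"];p=np.array([u-K[0,2],v-K[1,2]]);r=np.hypot(*p);th=r/K[0,0]
    d=T[:3,:3]@np.r_[p/r*np.sin(th),np.cos(th)];o=T[:3,3];return o+d*(z-o[2])/d[2]
E
python3 - <<'E'
from h import *
import cv2
f=np.load("pics/w1.npz")
im=f["color"][140:240,270:370,::-1];cv2.imwrite("pics/w1c.png",cv2.resize(im,(600,600),interpolation=cv2.INTER_CUBIC))
for p in ((.441,.1315,.068),(.441,.1315,.038)): print(wproj(f,p), (wproj(f,p)-[270,140])*6)
E
```

```text
[318.65579114 202.4300924 ] [291.93474681 374.58055439]
[318.86862919 192.12944411] [293.21177511 312.77666468]
```

View pics/w1c.png

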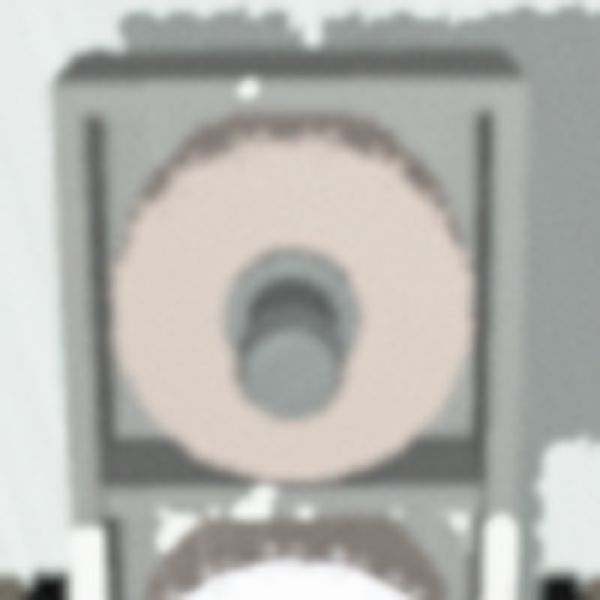

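The stem top is at crop (290,370), within 1 px of the estimate. I'll descend and close on the stem.

```bash
python3 -m jog '[[0,[1,0,25],0],[0,[1,0,50],0],[0,[1,0,70],0],[0,[1,0,76],0],[0,[1,0,76],0],[0,[1,0,76],0]]' 25
python3 -m jog '[[-1,[0,0,0],0],[-1,[0,0,0],0],[-1,[0,0,0],0],[-1,[0,0,0],0],[-1,[0,0,0],0],[-1,[0,0,0],0]]' 25
python3 - <<'E'
from h import *
from station import status
t=np.load("pics/top0.npz");s=status.get_state();print(s["t"],s["force"].round(1) if hasattr(s["force"],"round") else s["force"])
E
```

```text
t: 2.65
eef_pos: [0.4412, 0.1323, 0.0551]
ee_rot: [-3.14, 0.001, -1.835]
force: [-0.1, 0.6, 0.2]
width: 0.0438
gripper_force: 0.0
t: 3.4
eef_pos: [0.4406, 0.1318, 0.054]
ee_rot: [3.142, -0.0, -1.835]
force: [0.2, -0.0, -0.3]
width: 0.0007
gripper_force: 0.0
3.4 [ 0.2 -0.  -0.3]
```

The fingers closed on nothing (0.7 mm), so I'll look.

Run:
```python
from h import *
from station import status, optics
import cv2
f=optics.grab_frame("wrist");np.savez("pics/w2.npz",**f)
g=optics.grab_frame("scene")
a=cv2.resize(f["color"][130:330,220:420,::-1],(400,400),interpolation=cv2.INTER_CUBIC)
b=cv2.resize(g["color"][125:225,285:385,::-1],(400,400),interpolation=cv2.INTER_CUBIC)
cv2.imwrite("pics/w2.png",np.hstack([a,b]))
for z in (.068,.038): print(wproj(f,(.441,.1315,z)),(wproj(f,(.441,.1315,z))-[220,130])*2)
```

```text
[317.34410919 246.38077823] [194.68821839 232.76155645]
[317.75383272 226.78658573] [195.50766543 193.57317145]
```

View pics/w2.png

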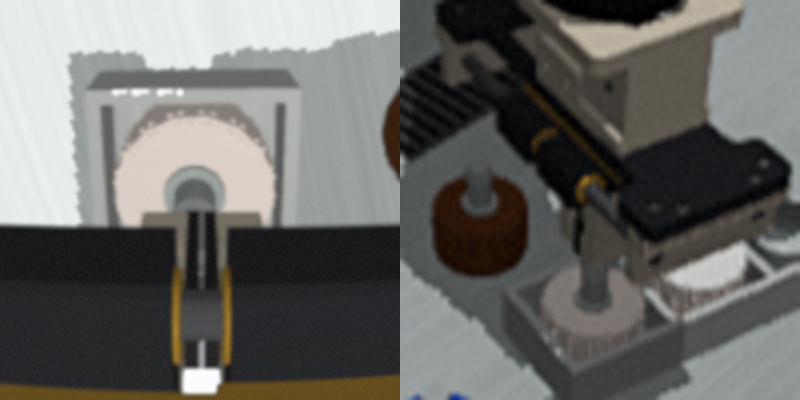

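In the wrist view the fingers start at crop row 212. In the scene view they end just above the stem at about (600,255). They seem to have closed above or behind the stem, so I'll mark where the TCP axis should be.

Run:
```python
from h import *
from station import status, optics,arm
import cv2
f=np.load("pics/w2.npz");g=optics.grab_frame("scene")
s=status.get_state();x,y,z=s["eef_pos"];print(arm.tip_reach,x,y,z)
R_=R.from_euler('xyz',s["ee_rot"]).as_matrix();tx=R_[:,0]
T=np.linalg.inv(g["cam_to_world"])
def sp(p):
    c=g["mtx"]@(T@np.r_[p,1])[:3];return c[:2]/c[2]
b=cv2.resize(np.ascontiguousarray(g["color"][170:220,310:360,::-1]),(400,400),interpolation=cv2.INTER_CUBIC)
a=cv2.resize(np.ascontiguousarray(f["color"][180:280,270:370,::-1]),(400,400),interpolation=cv2.INTER_CUBIC)
for zz,col in ((.038,(0,255,255)),(.040,(0,0,255)),(.068,(0,255,0))):
    for o in (-.0095,.0095):
        p=np.array([x,y,zz])+o*tx
        cv2.circle(b,tuple(int(v) for v in (sp(p)-[310,170])*8),3,col,-1)
        cv2.circle(a,tuple(int(v) for v in (wproj(f,p)-[270,180])*4),3,col,-1)
cv2.imwrite("pics/w3.png",np.hstack([a,b]))
```

```text
0.014 0.440607850621071 0.13181788189489924 0.05406182789838118
```

View pics/w3.png

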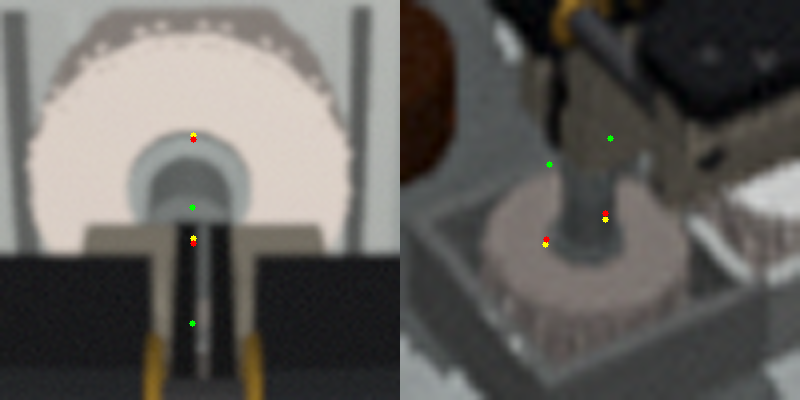

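The fingertips (scene row about 160, close to the z=0.068 marks) actually end near z≈0.069. That is about 28 mm higher than the TCP reading and tip_reach imply, so they closed just above the stem top. I'll open, lower the missing distance gently while watching force, and close again.

```bash
python3 -m jog '[[0,[0,0,0],0],[0,[0,0,0],0],[0,[0,0,0],0],[0,[0,0,10],0],[0,[0,0,18],0],[0,[0,0,22],0],[0,[0,0,25],0],[0,[0,0,25],0]]' 25
python3 -m jog '[[-1,[0,0,0],0],[-1,[0,0,0],0],[-1,[0,0,0],0],[-1,[0,0,0],0],[-1,[0,0,0],0]]' 25
```

```text
t: 4.55
eef_pos: [0.4405, 0.1318, 0.0289]
ee_rot: [3.141, -0.0, -1.835]
force: [-0.6, 0.1, 0.8]
width: 0.0444
gripper_force: 0.0
t: 5.18
eef_pos: [0.4404, 0.1317, 0.029]
ee_rot: [3.141, -0.0, -1.835]
force: [-0.1, 0.2, -0.7]
width: 0.0132
gripper_force: 24.9
```

Gripped: the width is 13 mm, matching the stem. Next I'll lift and carry it to a hover above the inlet.

```bash
python3 -m jog '[[-1,[0,0,-15],0],[-1,[0,0,-45],0],[-1,[0,0,-80],0],[-1,[0,0,-115],0],[-1,[0,0,-145],0],[-1,[0,0,-165],0],[-1,[30,-22,-170],0],[-1,[70,-51,-170],0],[-1,[110,-80,-170],0],[-1,[150,-110,-170],0],[-1,[190,-139,-170],0],[-1,[225,-164,-170],0],[-1,[250,-183,-170],0],[-1,[265,-194,-170],0],[-1,[274,-200,-170],0],[-1,[274,-200,-170],0],[-1,[274,-200,-170],0]]' 25
python3 - <<'E'
from h import *
from station import status, optics
import cv2
s=status.get_state();print(s["eef_pos"],s["q"])
tr=[optics.grab_frame(n) for n in("scene","top","wrist")]
for n,f in zip("stw",tr): np.savez(f"pics/{n}4.npz",**f)
c=lambda im,x,y,w,h:cv2.resize(im[y:y+h,x:x+w,::-1],(400,400*h//w),interpolation=cv2.INTER_CUBIC)
cv2.imwrite("pics/p4.png",np.hstack([c(tr[0]["color"],190,220,100,140),c(tr[2]["color"],220,100,200,280)])[:600])
E
```

```text
t: 7.3
eef_pos: [0.5619, -0.1841, 0.1991]
ee_rot: [3.142, 0.0, -1.834]
force: [0.8, -0.7, -1.4]
width: 0.0134
gripper_force: 24.9
[ 0.56194809 -0.18410024  0.19914473] [ 1.35668226e-02  2.26839599e-01 -1.88959289e-01 -2.55314775e-04
 -1.15494539e+00 -2.76860373e-01]
```

View pics/p4.png

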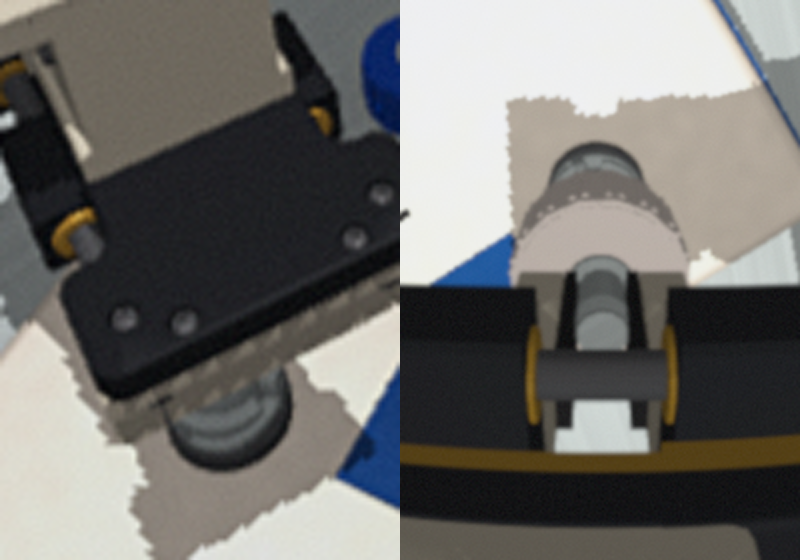

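The wrist view shows the filter held upright, with the stem at crop column 602. The neck below it spans crop columns 549–641 with its near edge at row 142, so I'll compare these with the projections.

Run:
```python
from h import *
from station import status
f=np.load("pics/w4.npz");s=status.get_state();R_=R.from_euler('xyz',s["ee_rot"]).as_matrix()
cp=lambda p:((wproj(f,p)-[220,100])*2+[400,0]).round(1)
ax=np.array([.5625,-.185,0])
for z in (.138,.11):
    a=ax+[0,0,z];print(z,"axis",cp(a),"near",cp(a+.02*R_[:,0]),"sides",cp(a+.02*R_[:,1]),cp(a-.02*R_[:,1]))
e=s["eef_pos"];
for z in(.199+.033,.199+.007): 
    print("TCP-line",cp([e[0],e[1],z]))
a=np.array([e[0],e[1],.175+.033]);print("cap top sides",cp(a+.027*R_[:,1]),cp(a-.027*R_[:,1]),cp(a+.027*R_[:,0]))
```

```text
0.138 axis [596.  209.3] near [596.  161.7] sides [645.  209.3] [547.1 209.2]
0.11 axis [596.5 189.4] near [596.5 146.1] sides [640.8 189.5] [552.3 189.4]
TCP-line [595.7 324. ]
TCP-line [596.4 282.6]
cap top sides [685.1 284.9] [507.7 284.7] [596.1 200.3]
```

The wrist view puts the filter about 2 mm to the tool's +y of the neck, with x agreeing. I'll shift −2 mm in y and lower partway, watching forces.

```bash
python3 -m jog '[[-1,[0,-2,8],0],[-1,[0,-2,18],0],[-1,[0,-2,25],0],[-1,[0,-2,29],0],[-1,[0,-2,32],0],[-1,[0,-2,34],0],[-1,[0,-2,34],0]]' 25
```

```text
t: 8.32
eef_pos: [0.5641, -0.1854, 0.1651]
ee_rot: [-3.142, 0.0, -1.835]
force: [-1.3, -0.7, -0.7]
width: 0.013
gripper_force: 24.9
```

```bash
python3 -m jog '[[-1,[0,0,2],0],[-1,[0,0,3],0],[-1,[0,0,4],0],[-1,[0,0,4],0],[-1,[0,0,4],0]]' 25; python3 -m jog '[[-1,[0,0,1],0],[-1,[0,0,2],0],[-1,[0,0,2],0]]' 25
```

```text
t: 8.95
eef_pos: [0.5641, -0.1854, 0.1611]
ee_rot: [-3.142, -0.0, -1.835]
force: [-0.3, 1.0, -0.1]
width: 0.0132
gripper_force: 24.9
t: 9.32
eef_pos: [0.5644, -0.1855, 0.1595]
ee_rot: [-3.141, -0.0, -1.835]
force: [0.7, 0.2, 1.5]
width: 0.0135
gripper_force: 24.9
```

```bash
python3 -m jog '[[-1,[0,0,1],0],[-1,[0,0,1],0],[-1,[0,0,1],0]]' 25
```

```text
t: 9.7
eef_pos: [0.5647, -0.1856, 0.1592]
ee_rot: [-3.14, -0.0, -1.834]
force: [-0.3, -0.4, 5.4]
width: 0.0132
gripper_force: 25.0
```

Seated: 5.4 N of vertical contact with almost no side force. I'll release the stem, open fully and come down around the rim, stopping slightly high to keep the body clear of the stem.

```bash
python3 -m jog '[[1,[0,0,-1],0],[1,[0,0,-1],0],[1,[0,0,-1],0],[1,[0,0,-1],0],[1,[0,0,-1],0],[1,[0,0,-1],0]]' 25; python3 -m jog '[[1,[0,0,10],0],[1,[0,0,22],0],[1,[0,0,30],0],[1,[0,0,34],0],[1,[0,0,34],0],[1,[0,0,34],0]]' 25
python3 - <<'E'
from h import *
from station import status, optics
import cv2
fs=[optics.grab_frame(n)["color"] for n in("scene","wrist")]
c=lambda im,x,y,w,h:cv2.resize(im[y:y+h,x:x+w,::-1],(400,400*h//w),interpolation=cv2.INTER_CUBIC)
cv2.imwrite("pics/p5.png",np.hstack([c(fs[0],190,220,100,120),c(fs[1],220,100,200,240)]))
E
```

```text
t: 10.45
eef_pos: [0.5641, -0.1854, 0.159]
ee_rot: [3.142, -0.0, -1.835]
force: [0.3, 0.2, 0.6]
width: 0.0679
gripper_force: 0.0
t: 11.2
eef_pos: [0.5644, -0.1854, 0.1254]
ee_rot: [-3.141, -0.0, -1.835]
force: [-0.1, 0.3, 0.5]
width: 0.0877
gripper_force: 0.0
```

View pics/p5.png

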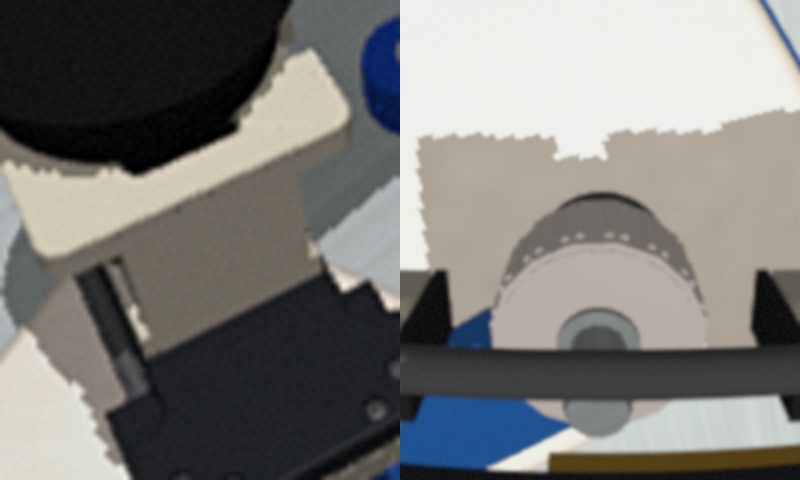

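The filter stands upright on the inlet (stem at crop column 598), with the open fingers either side of the rim. I'll close on the rim, then turn back with a light press.

```bash
python3 -m jog '[[-1,[0,0,0],0],[-1,[0,0,0],0],[-1,[0,0,0],0],[-1,[0,0,0],0],[-1,[0,0,0],0],[-1,[0,0,1],0],[-1,[0,0,1],0]]' 30
```

```text
t: 12.18
eef_pos: [0.5643, -0.1855, 0.1249]
ee_rot: [-3.141, -0.0, -1.834]
force: [-1.9, 2.1, 5.9]
width: 0.0539
gripper_force: 30.0
```

```bash
python3 -m jog '[[-1,[0,0,0],-0.1],[-1,[0,0,0],-0.2],[-1,[0,0,0],-0.3],[-1,[0,0,0],-0.4],[-1,[0,0,0],-0.4]]' 30; python3 -c "
from station import status;s=status.get_state();print(s['moment'])"
```

```text
t: 12.8
eef_pos: [0.5648, -0.1856, 0.1249]
ee_rot: [-3.14, -0.001, -1.435]
force: [0.4, 0.3, 6.2]
width: 0.0539
gripper_force: 30.0
[ 0.05521459 -0.05993256  0.08071586]
```

```bash
python3 -m jog '[[-1,[0,0,0],-0.1],[-1,[0,0,0],-0.2],[-1,[0,0,0],-0.3],[-1,[0,0,0],-0.4],[-1,[0,0,0],-0.4]]' 30; python3 -c "
from station import status;s=status.get_state();print(s['moment'])"
```

```text
t: 13.42
eef_pos: [0.5648, -0.1856, 0.1249]
ee_rot: [-3.141, -0.001, -1.035]
force: [0.1, 0.4, 5.5]
width: 0.0539
gripper_force: 30.0
[0.18832166 0.01601914 0.04386267]
```

```bash
python3 -m jog '[[-1,[0,0,0],-0.1],[-1,[0,0,0],-0.2],[-1,[0,0,0],-0.3],[-1,[0,0,0],-0.4],[-1,[0,0,0],-0.4]]' 30; python3 -c "
from station import status;s=status.get_state();print(s['moment'])"
```

```text
t: 14.05
eef_pos: [0.5648, -0.1856, 0.1249]
ee_rot: [-3.141, -0.002, -0.635]
force: [-1.2, 0.5, 5.4]
width: 0.0541
gripper_force: 30.0
[0.02673179 0.05315587 0.04049274]
```

```bash
python3 -m jog '[[-1,[0,0,0],-0.1],[-1,[0,0,0],-0.2],[-1,[0,0,0],-0.3],[-1,[0,0,0],-0.3]]' 30; python3 -c "
from station import status;s=status.get_state();print(s['moment'])"
```

```text
t: 14.55
eef_pos: [0.5636, -0.1853, 0.1234]
ee_rot: [3.141, 0.001, -0.337]
force: [0.0, 0.4, -2.0]
width: 0.0539
gripper_force: 30.0
[-0.04718734 -0.04805216 -0.02753669]
```

The press force vanished, so the lugs are over the notches. I'll follow it down.

```bash
python3 -m jog '[[-1,[0,0,2],0],[-1,[0,0,4],0],[-1,[0,0,6],0],[-1,[0,0,6],0]]' 30; python3 -c "
from station import status;s=status.get_state();print(s['moment'])"
```

```text
t: 15.05
eef_pos: [0.5639, -0.1854, 0.1178]
ee_rot: [3.141, 0.0, -0.335]
force: [-0.1, 0.0, -1.9]
width: 0.0538
gripper_force: 30.0
[-0.0054787  -0.02143562  0.01373336]
```

```bash
python3 -m jog '[[-1,[0,0,1.5],0],[-1,[0,0,2.5],0],[-1,[0,0,3],0],[-1,[0,0,3],0]]' 30; python3 -c "
from station import status;s=status.get_state();print(s['moment'])"
```

```text
t: 15.55
eef_pos: [0.5642, -0.1855, 0.1156]
ee_rot: [3.142, -0.001, -0.335]
force: [-1.2, 1.2, 3.8]
width: 0.0535
gripper_force: 30.0
[ 0.33190578  0.7155518  -0.00872754]
```

Clicked: it bottomed after a drop of about 9.3 mm. I'll find the back stop gently.

```bash
python3 -m jog '[[-1,[0,0,-0.5],-0.04],[-1,[0,0,-0.5],-0.08],[-1,[0,0,-0.5],-0.08]]' 30; python3 -c "
from station import status;s=status.get_state();print(s['moment'])"
```

```text
t: 15.92
eef_pos: [0.5643, -0.1855, 0.1157]
ee_rot: [-3.142, -0.0, -0.255]
force: [-0.5, 0.2, 1.2]
width: 0.0535
gripper_force: 30.0
[-0.01595358  0.14844041 -0.13552247]
```

```bash
python3 -m jog '[[-1,[0,0,0],-0.05],[-1,[0,0,0],-0.05]]' 30; python3 -c "
from station import status;s=status.get_state();print(s['moment'])"
```

```text
t: 16.18
eef_pos: [0.5642, -0.1855, 0.1157]
ee_rot: [-3.141, -0.0, -0.207]
force: [0.5, 0.0, 2.1]
width: 0.0538
gripper_force: 30.0
[ 0.06735686  0.01715699 -0.87700955]
```

The stop is felt (−0.88 N m). Now I'll turn forwards, following the thread down.

```bash
python3 -m jog '[[-1,[0,0,0],0.1],[-1,[0,0,0],0.2],[-1,[0,0,0.4],0.3],[-1,[0,0,0.8],0.4],[-1,[0,0,1.2],0.5],[-1,[0,0,1.6],0.6],[-1,[0,0,1.6],0.6]]' 40; python3 -c "
from station import status;s=status.get_state();print(s['moment'])"
```

```text
t: 17.05
eef_pos: [0.5646, -0.1855, 0.1143]
ee_rot: [-3.141, -0.001, -0.805]
force: [0.6, -0.3, 4.3]
width: 0.0535
gripper_force: 40.0
[ 0.06389159 -0.15304543 -0.06103119]
```

```bash
python3 -m jog '[[-1,[0,0,0.3],0.1],[-1,[0,0,0.7],0.2],[-1,[0,0,1.1],0.3],[-1,[0,0,1.5],0.4],[-1,[0,0,1.9],0.5],[-1,[0,0,1.9],0.6],[-1,[0,0,1.9],0.6]]' 40; python3 -c "
from station import status;s=status.get_state();print(s['moment'])"
```

```text
t: 17.92
eef_pos: [0.564, -0.1854, 0.1121]
ee_rot: [3.142, -0.0, -1.403]
force: [0.5, -0.7, 1.7]
width: 0.0533
gripper_force: 40.0
[ 0.05620646 -0.01010281 -0.06247253]
```

```bash
python3 -m jog '[[-1,[0,0,0],0.09],[-1,[0,0,0],0.18],[-1,[0,0,0],0.18]]' 40; python3 -c "
from station import status;s=status.get_state();print(s['moment'])"
```

```text
t: 18.3
eef_pos: [0.5641, -0.1854, 0.1121]
ee_rot: [3.142, -0.0, -1.581]
force: [-0.6, 0.3, 1.3]
width: 0.0539
gripper_force: 40.0
[ 0.08895366 -0.02562841 -0.04554559]
```

It sits level at full depth after about 77° with no stop torque. I'll release and withdraw straight up.

```bash
python3 -m jog '[[1,[0,0,0],0],[1,[0,0,0],0],[1,[0,0,0],0],[1,[0,0,0],0],[1,[0,0,0],0],[1,[0,0,0],0],[1,[0,0,-20],0],[1,[0,0,-60],0],[1,[0,0,-110],0],[1,[0,0,-150],0],[1,[0,0,-150],0],[1,[0,0,-150],0]]'
python3 - <<'E'
from h import *
from station import optics
import cv2
fs=[optics.grab_frame(n) for n in("top","wrist")];np.savez("pics/w6.npz",**fs[1])
c=lambda im,x,y,w,h:cv2.resize(im[y:y+h,x:x+w,::-1],(400,400*h//w),interpolation=cv2.INTER_CUBIC)
cv2.imwrite("pics/p6.png",np.hstack([c(fs[0]["color"],210,150,100,100),c(fs[1]["color"],240,110,160,160)]))
cp=lambda p:((wproj(fs[1],p)-[240,110])*2.5+[400,0]).round(1)
a=np.array([.563,-.185,0])
for z in(.123+.063,.123+.033): print(z,cp(a+[0,0,z]))
E
```

```text
t: 19.8
eef_pos: [0.5637, -0.1852, 0.2616]
ee_rot: [3.141, 0.0, -1.585]
force: [-0.1, 0.3, 0.5]
width: 0.0879
gripper_force: 0.0
0.186 [598.1 225.7]
0.156 [598.3 201.6]
```

View pics/p6.png

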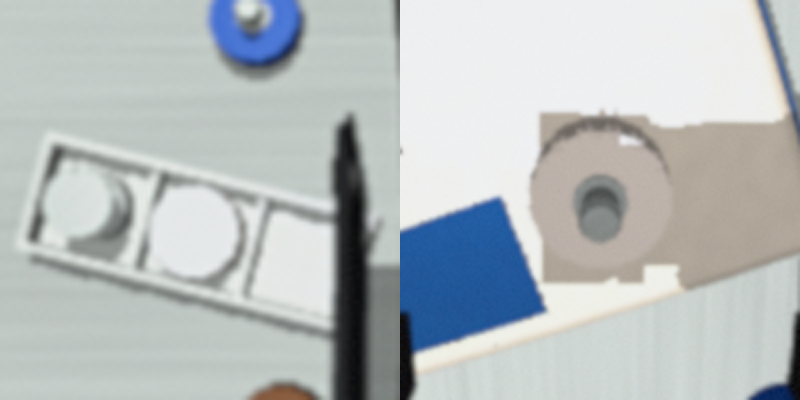

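The filter stands upright and home: its stem top at (600,222) matches the predicted (598,226). The horn and blank are unchanged in the tray, and the robot is clear of everything.

```bash
python3 -c "
from station import order;print(order.job_done())"
```

```text
the job is handed in; nothing more can be done
None
```

The purge filter is fully home on the inlet: it clicked with a drop of about 9.3 mm, then turned forwards about 77° and sank another 3.5 mm; the job was handed in at about 20 s with the gripper clear and the other two fittings undisturbed, after a first close on the stem that missed because the fingertips sat about 28 mm higher than the TCP reading implied.

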